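# Swap the mixed-up gemstones back to their stations

## Robot

A 6-joint arm with a two-finger parallel gripper is mounted at the origin on the work surface. World frame = base frame: x ahead of the robot, y to its left, z up, the work surface at z = 0. Lengths are in mm, angles in rad, forces in N, time in s.
With the tool pointing down it reaches from about 250 to 775 mm from the base axis. Payload 4 kg.
Tool frame: the origin (TCP) lies midway between the tips of the shut fingers; the grasp point (between the pads) lies ctrl.grasp_offset behind it (ctrl.grasp_offset is the distance from the TCP to the grasp point, in mm); z points along the fingers, x is the direction in which the jaws open and shut, and the axes are right-handed (so a half turn about z gives the same grasp; the last joint's range is limited). The gripper opens to 85 mm and grips with 20 to 120 N. Pads are 22 mm wide; open, the fingers measure 114 mm over their backs; the gripper's body (76 mm by 85 mm) begins 54 mm behind the grasp point. The pads swing forward as they close: fully open they stand 13 mm farther back than shut.
Start: joints at [-1.369, 0.087, 1.371, -0, 1.684, -0.103], TCP at [165.053, -524.667, 231.341] pointing down, gripper open.
Joint ranges: [-3.1, 3.1], [-0.76, 2.03], [0.27, 2.55], [-1.08, 4.22], [0.17, 2.65], [-2.57, 2.57]. Speed limits (rad/s): [2.79, 2.79, 3.14, 3.14, 3.14, 3.14].

## Interface

Orientations are given as a rotation vector (axis times angle).
In Python, from workcell import ctrl gives the robot as it stands.
- The arm moves only by the tool drive_tool, never from a script. Its argument "plan" is a list of rows, each an object with "travel": the shift along the tool's x, y, z in cm, a list of three; "turn": the turn, a rotation vector about the tool's x, y, z in rad, a list of three; "grip": the opening, from -1 (shut) to 1 (fully open). In form: [{"travel": [x, y, z], "turn": [ax, ay, az], "grip": grip}, ...]. A call has exactly 10 rows; each row shifts and turns the pose as measured when the row begins, along the tool's axes as they then stand; what a row does not reach is not made up. A row lasts 1/8 s, in which the tool goes at most 62.5 mm and 10.7 degrees, less where a joint would pass 70% of its speed; a pose out of reach is approached as far as the arm can. A call is refused whole if a number of a shift passes 6.25 or a number of a turn 0.188, either way. A call with a gripper value outside its range is refused whole. The fingers move at their own pace and stop on an object; "newtons" is the grip in N (left out, the last holds). Time passes only in rows, so rows that do not move let the fingers close, or fill a call up. It gives the time, the measured TCP pose, the force and the opening at its end, in the units of the state.
- ctrl.read_state(): the state, without advancing time (a new reading comes with each control period).
- ctrl.read_camera(name): name is "scene" or "top" or "wrist"; returns a dict with "img" (420x560x3 uint8, red, green, blue), "z_map" (420x560 float32, mm along the optical axis (not along the pixel's ray), 0 where there is no reading), "intrinsics" (3x3 intrinsics, pixels), "xyz" and "attitude" of the camera in the world. Camera axes: x right, y up, looking along -z (the intrinsics and any distortion apply to the point x, -y, -z); pixel columns grow to the right and rows downward; lengths in mm; the calibration is good to about 2 mm. A picture is of the moment at which its call begins.
- ctrl.hand_in(): hands the job in, once; it reports no verdict.
The state is a dict: "clock": time; "qpos": joint angles; "joint_vel": joint speeds; "effort": joint torques, N m; "ee_pos": TCP position; "tool_rot": TCP orientation; "ft_force": force on the tool from outside, world axes, zero at the start; "wrist_torque": the same for the moment, N m; "grip_width": finger opening in mm.
Only numpy, scipy, OpenCV 4.12 (cv2) and the standard library are available. Lean on these libraries where they do the work, as an engineer would, in place of code of your own. Each camera call takes 0.05 s, during which the arm holds its last target. There are 200 camera calls.

## Task

The four stone holders on the faceting bench were put back on the wrong stations. Swap them round until every stone stands upright, in the middle of the station of its own colour, with the grey spare station as the stopover and empty again at the end. Set the holders down only on stations, never on the bare bench, do not tip them over, and leave the standing magnifier where it is.

Things in the scene. Friction and masses are not known exactly. Their poses are not given: they have to be found in the camera images.
- stone_red (a point): the red stone in its holder, a loose upright turned piece 75 mm high, about 150 g: black round foot 48 mm across and 6 mm high, black grip 36 mm across from 6 to 46 mm up, red collar 36 mm across from 46 to 54 mm, and a red eight-sided step-cut stone about 26 mm across with a paler top on a small brass cup above it. Point: on its axis, 37.5 mm above its underside (half-way up, in the black grip); z points up along the axis, yaw is meaningless
- stone_blue (a point): the blue stone in its holder, a loose upright turned piece 75 mm high, about 150 g: black round foot 48 mm across and 6 mm high, black grip 36 mm across from 6 to 46 mm up, blue collar 36 mm across from 46 to 54 mm, and a blue eight-sided step-cut stone about 26 mm across with a paler top on a small brass cup above it. Point: on its axis, 37.5 mm above its underside (half-way up, in the black grip); z points up along the axis, yaw is meaningless
- stone_green (a point): the green stone in its holder, a loose upright turned piece 75 mm high, about 150 g: black round foot 48 mm across and 6 mm high, black grip 36 mm across from 6 to 46 mm up, green collar 36 mm across from 46 to 54 mm, and a green eight-sided step-cut stone about 26 mm across with a paler top on a small brass cup above it. Point: on its axis, 37.5 mm above its underside (half-way up, in the black grip); z points up along the axis, yaw is meaningless
- stone_yellow (a point): the yellow stone in its holder, a loose upright turned piece 75 mm high, about 150 g: black round foot 48 mm across and 6 mm high, black grip 36 mm across from 6 to 46 mm up, yellow collar 36 mm across from 46 to 54 mm, and a yellow eight-sided step-cut stone about 26 mm across with a paler top on a small brass cup above it. Point: on its axis, 37.5 mm above its underside (half-way up, in the black grip); z points up along the axis, yaw is meaningless
- station_red: the red station: round red plate with a thin white circle and an aluminium edge, 84 mm across, 10 mm thick, flat top, fixed to the bench. Origin: centre of its underside, at bench height, so the top is 10 mm above it; at the start a holder of another colour stands on it
- station_blue: the blue station: round blue plate with a thin white circle and an aluminium edge, 84 mm across, 10 mm thick, flat top, fixed to the bench. Origin: centre of its underside, at bench height, so the top is 10 mm above it; at the start a holder of another colour stands on it
- station_green: the green station: round green plate with a thin white circle and an aluminium edge, 84 mm across, 10 mm thick, flat top, fixed to the bench. Origin: centre of its underside, at bench height, so the top is 10 mm above it; at the start a holder of another colour stands on it
- station_yellow: the yellow station: round yellow plate with a thin white circle and an aluminium edge, 84 mm across, 10 mm thick, flat top, fixed to the bench. Origin: centre of its underside, at bench height, so the top is 10 mm above it; at the start a holder of another colour stands on it
- station_grey: the grey station: round grey plate with a thin white circle and an aluminium edge, 84 mm across, 10 mm thick, flat top, fixed to the bench. Origin: centre of its underside, at bench height, so the top is 10 mm above it; it is the spare one, with nothing on it at the start
- magnifier_mid (a point): a small standing magnifier to be left alone: loose upright black and silver cylinder, 34 mm across, 44 mm high. Point: on its axis, half-way up (22 mm above the bench)

How it is judged (in metres and radians):
On the way:
1. a stone holder stands let go on the grey spare station (((horizontal distance between stone_red and station_grey below 0.018 m and z of stone_red in the frame of station_grey between 0.044 and 0.051 m and angle between stone_red's own z axis and vertical below 0.1 rad and linear speed of holder_red below 0.02 m/s and contact force between the fingers and holder_red below 0.1 N) or (horizontal distance between stone_blue and station_grey below 0.018 m and z of stone_blue in the frame of station_grey between 0.044 and 0.051 m and angle between stone_blue's own z axis and vertical below 0.1 rad and linear speed of holder_blue below 0.02 m/s and contact force between the fingers and holder_blue below 0.1 N) or (horizontal distance between stone_green and station_grey below 0.018 m and z of stone_green in the frame of station_grey between 0.044 and 0.051 m and angle between stone_green's own z axis and vertical below 0.1 rad and linear speed of holder_green below 0.02 m/s and contact force between the fingers and holder_green below 0.1 N) or (horizontal distance between stone_yellow and station_grey below 0.018 m and z of stone_yellow in the frame of station_grey between 0.044 and 0.051 m and angle between stone_yellow's own z axis and vertical below 0.1 rad and linear speed of holder_yellow below 0.02 m/s and contact force between the fingers and holder_yellow below 0.1 N))), for 0.2 s.
At the end, for the whole second after the job is handed in: each of the four holders stands upright (within 0.1 rad) on the station of its own colour, its axis within 15 mm of the station's centre, at rest; so the grey station is empty (horizontal distance between stone_red and station_red below 0.015 m and z of stone_red in the frame of station_red between 0.044 and 0.051 m and angle between each of stone_red, stone_blue, stone_green, stone_yellow's own z axis and vertical below 0.1 rad and linear speed of each of holder_red, holder_blue, holder_green, holder_yellow below 0.02 m/s and horizontal distance between stone_blue and station_blue below 0.015 m and z of stone_blue in the frame of station_blue between 0.044 and 0.051 m and horizontal distance between stone_green and station_green below 0.015 m and z of stone_green in the frame of station_green between 0.044 and 0.051 m and horizontal distance between stone_yellow and station_yellow below 0.015 m and z of stone_yellow in the frame of station_yellow between 0.044 and 0.051 m); the robot touches nothing.
It fails at once if a holder tipped over (more than 0.8 rad) (angle between any of stone_red, stone_blue, stone_green, stone_yellow's own z axis and vertical above 0.8 rad).
It fails at once if a holder was set down on the bare bench (its mid point less than 41 mm above the bench; on a station it is at 47.5 mm) (height (world z) of any of stone_red, stone_blue, stone_green, stone_yellow below 0.041 m).
It fails at once if the magnifier was moved by more than 20 mm (distance of magnifier_mid from where it was at the start of the episode above 0.02 m).
It also fails if it takes over 128 s, if anything falls off the work surface, if the arm or the gripper's body presses on something with over 40 N, if the wrist force passes 120 N, or if a joint passes its speed limit or range.

## Working session

There is one attempt and no reset: what is moved stays moved. The work goes in short steps, Python scripts to look and compute and a tool call to move; the robot and the scene stay as the last step left them, time stands still between calls to the robot, and variables do not carry over. Pictures are saved under pics/ and viewed, on a budget of 14 in all, crops included, one or two more only if the job needs it, and the job is handed in when it is done.

Besides the shell and the picture viewer there is one more tool, called after "Request:" as name(argument=value, ...) on one line, values as JSON. drive_tool: Moves the arm, as the interface text tells. Its arguments: {"type":"object","properties":{"plan":{"type":"array"},"newtons":{"type":"number"}},"required":["plan"]}

```bash
mkdir -p pics; ls; python3 - <<'E'
from workcell import ctrl
import cv2
print(ctrl.read_state(), ctrl.grasp_offset)
for n in ("top","scene"):
    c=ctrl.read_camera(n); cv2.imwrite(f"pics/{n}0.png",c["img"][:,:,::-1]); print(n,c["intrinsics"],c["xyz"],c["attitude"],[k for k in c])
E
```

```text
pics
{'clock': 0.0, 'qpos': array([-1.36913665e+00,  8.79679751e-02,  1.37227758e+00, -4.13246406e-05,
        1.68358097e+00, -1.03059634e-01]), 'joint_vel': array([ 0.00054442, -0.00033534, -0.00100046, -0.00019332,  0.00050025,
        0.00034461]), 'effort': array([ 4.22979265e-04, -3.51866090e+01, -3.13270819e+01, -3.96104986e-05,
        1.08253572e-02, -4.27311178e-06]), 'ee_pos': array([ 164.9175395 , -524.16967271,  230.12019045]), 'tool_rot': array([-2.5316679 ,  1.85769341,  0.00264254]), 'ft_force': array([-0.8900926 ,  0.05210516, -0.02314525]), 'wrist_torque': array([-0.00634919,  0.00918218, -0.01346194]), 'grip_width': 85.14483993562494} 18.700000000000003
top [[531.24038326   0.         282.01872841]
 [  0.         531.24038326 207.14891804]
 [  0.           0.           1.        ]] [462.99003937  16.23288187 942.11696617] [ 0.1072601  -0.09267726 -1.56737925] ['img', 'z_map', 'intrinsics', 'xyz', 'attitude']
scene [[383.76419884   0.         286.42075013]
 [  0.         383.76419884 207.47668636]
 [  0.           0.           1.        ]] [ 997.13757367 -399.46118474  514.86366155] [0.85736594 0.38736283 0.73364665] ['img', 'z_map', 'intrinsics', 'xyz', 'attitude']
```

View pics/top0.png

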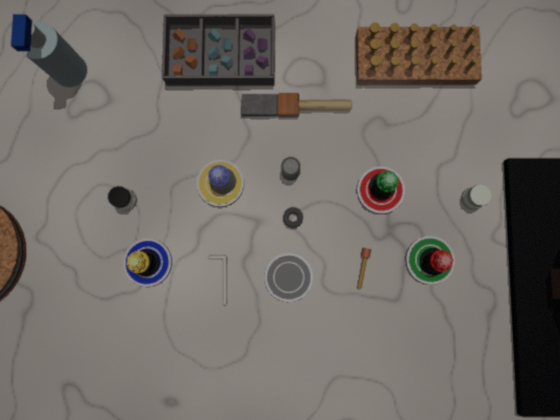

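View pics/scene0.png

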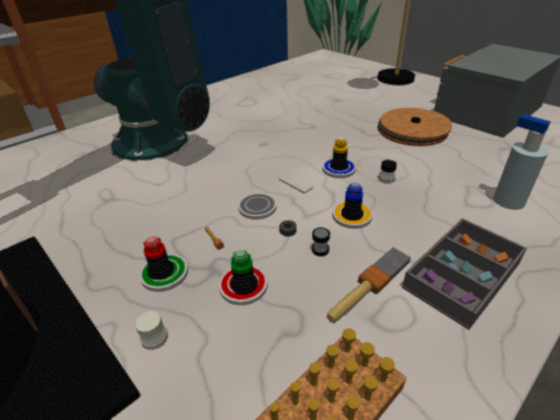

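The top view has image left as +y and up as +x. It shows:

| Station | Pixel | Holder on it |
|---|---|---|
| Yellow | (220,183) | Blue |
| Red | (381,190) | Green |
| Green | (430,260) | Red |
| Blue | (148,263) | Yellow |
| Grey | (289,277) | Empty |

The magnifier is probably the black and silver cylinder at (291,168). In the scene view, the same holder and station pairs show up. So there are two swaps to make, which is six moves.

```bash
cat > h.py <<'E'
import numpy as np, cv2
from scipy.spatial.transform import Rotation as R
from scipy.optimize import least_squares
from workcell import ctrl
def cloud(c):
    K=c["intrinsics"]; v,u=np.mgrid[0:420,0:560]; d=c["z_map"]
    p=np.stack([(u-K[0,2])/K[0,0]*d,-(v-K[1,2])/K[1,1]*d,-d],-1)
    P=p@R.from_rotvec(c["attitude"]).as_matrix().T+c["xyz"]; P[d<=0]=np.nan
    return P
def ray(c,uv):
    K=c["intrinsics"]; uv=np.atleast_2d(uv).astype(float)
    r=np.stack([(uv[:,0]-K[0,2])/K[0,0],-(uv[:,1]-K[1,2])/K[1,1],-np.ones(len(uv))],-1)
    return r@R.from_rotvec(c["attitude"]).as_matrix().T
def plane(c,uv,z):
    r=ray(c,uv); o=c["xyz"]; return o+r*((z-o[2])/r[:,2])[:,None]
def proj(c,P):
    p=(np.atleast_2d(P)-c["xyz"])@R.from_rotvec(c["attitude"]).as_matrix(); K=c["intrinsics"]
    return np.stack([K[0,0]*p[:,0]/-p[:,2]+K[0,2],K[1,1]*-p[:,1]/-p[:,2]+K[1,2]],-1)
def circ(P):
    f=lambda q:np.hypot(P[:,0]-q[0],P[:,1]-q[1])-q[2]
    return least_squares(f,[*np.nanmedian(P[:,:2],0),40],loss="soft_l1",f_scale=1.).x
E
cat > m.py <<'E'
from h import *
st={"yellow_st":(220,183),"red_st":(381,190),"green_st":(430,260),"blue_st":(148,263),"grey_st":(289,277)}
ct=ctrl.read_camera("top"); cs=ctrl.read_camera("scene"); T=cloud(ct); S=cloud(cs)
b=T[330:345,250:330,2]; print("bench z top",np.nanmedian(b))
for n,(u,v) in st.items():
    X=plane(ct,(u,v),10)[0]
    for lab,C in (("top",T),("scene",S)):
        r=np.hypot(C[...,0]-X[0],C[...,1]-X[1]); z=C[...,2]
        pl=C[(r<50)&(z>5)&(z<15)]
        zp=np.median(pl[:,2]) if len(pl) else 0
        hull=cv2.convexHull(pl[:,:2].astype(np.float32))[:,0]
        c=circ(hull)
        top=C[(r<55)&(z>79)]
        body=C[(r<55)&(z>25)&(z<66)]
        print(n,lab,"plate c",c.round(1),"z",round(float(zp),1),"| top",np.median(top,0).round(1) if len(top) else None,len(top),np.nanmax(np.where(r<55,z,np.nan)).round(1))
X=plane(ct,(291,166),44)[0]
for C in (T,S):
    r=np.hypot(C[...,0]-X[0],C[...,1]-X[1]); q=C[(r<35)&(C[...,2]>38)&(C[...,2]<60)]; print("mag",X.round(0),np.median(q,0).round(1),len(q))
E
python3 m.py
```

```text
bench z top 0.1084429235492621
yellow_st top plate c [626.2 135.1  41.7] z 10.4 | top [627.9 130.9  82.9] 153 89.7
yellow_st scene plate c [627.4 135.3  42. ] z 11.2 | top [631.8 127.5  83. ] 80 87.3
red_st top plate c [ 613.8 -150.5   41.9] z 10.5 | top [ 618.5 -151.5   83. ] 150 88.4
red_st scene plate c [ 614.4 -150.5   42. ] z 11.3 | top [ 622.8 -153.7   83.1] 139 88.3
green_st top plate c [ 489.9 -233.9   42. ] z 10.6 | top [ 487.5 -236.7   82.8] 168 88.6
green_st scene plate c [ 490.7 -233.5   41.9] z 11.5 | top [ 491.3 -238.2   83.2] 134 88.6
blue_st top plate c [484.9 260.7  41.8] z 10.2 | top [483.7 260.7  82.4] 159 88.3
blue_st scene plate c [486.7 260.9  42.1] z 11.2 | top [488.1 258.7  82.8] 57 88.0
grey_st top plate c [459.5  13.2  41.6] z 10.6 | top None 0 16.6
grey_st scene plate c [460.   13.5  42.4] z 11.5 | top None 0 14.6
mag [649.   9.  44.] [648.1   9.4  44.4] 312
mag [649.   9.  44.] [651.5   6.9  45.1] 227
```

Both views agree: plate tops are at z≈10–11 and stone tops at ≈83–85. The station centres also match within 2 mm. I'll first turn the tool so its x lies along world x, which makes travel (dx, -dy, -dz).

Request:
drive_tool(plan=[{"travel": [0,0,0],"turn": [0,0,-0.18],"grip": 1},{"travel": [0,0,0],"turn": [0,0,-0.18],"grip": 1},{"travel": [0,0,0],"turn": [0,0,-0.18],"grip": 1},{"travel": [0,0,0],"turn": [0,0,-0.18],"grip": 1},{"travel": [0,0,0],"turn": [0,0,-0.18],"grip": 1},{"travel": [0,0,0],"turn": [0,0,-0.18],"grip": 1},{"travel": [0,0,0],"turn": [0,0,-0.18],"grip": 1},{"travel": [0,0,0],"turn": [0,0,0],"grip": 1},{"travel": [0,0,0],"turn": [0,0,0],"grip": 1},{"travel": [0,0,0],"turn": [0,0,0],"grip": 1}], newtons=40)

```text
clock: 1.45
ee_pos: [164.7, -523.0, 227.3]
tool_rot: [-3.134, -0.046, 0.002]
ft_force: [0.1, -0.3, -1.0]
grip_width: 85.5
```

```bash
cat > s.py <<'E'
from h import *
s=ctrl.read_state(); M=R.from_rotvec(s["tool_rot"]).as_matrix()
def info(tx,ty,tz):
    D=M.T@(np.array([tx,ty,tz])-s["ee_pos"])/10
    print("t",round(s["clock"],2),"tcp",s["ee_pos"].round(1),"w",round(s["grip_width"],1),"F",s["ft_force"].round(1),"yaw",round(float(np.arctan2(M[1,0],M[0,0])),3),"tilt",M[:2,2].round(3),"go cm",D.round(2))
E
python3 -c "
from s import *
info(489,-236,150)"
```

```text
t 1.45 tcp [ 164.7 -523.   227.3] w 85.5 F [ 0.1 -0.3 -1. ] yaw 0.03 tilt [-0.002  0.007] go cm [ 33.27 -27.66   7.89]
```

Request:
drive_tool(plan=[{"travel": [2.5,-2,0],"turn": [0,0,0.03],"grip": 1},{"travel": [4.5,-3.8,0.5],"turn": [0,0,0],"grip": 1},{"travel": [4.5,-3.8,0.5],"turn": [0,0,0],"grip": 1},{"travel": [4.5,-3.8,0.5],"turn": [0,0,0],"grip": 1},{"travel": [4.5,-3.8,0.5],"turn": [0,0,0],"grip": 1},{"travel": [4.5,-3.8,0.5],"turn": [0,0,0],"grip": 1},{"travel": [4.5,-3.8,0.5],"turn": [0,0,0],"grip": 1},{"travel": [2.5,-2,0],"turn": [0,0,0],"grip": 1},{"travel": [1.0,-0.8,0],"turn": [0,0,0],"grip": 1},{"travel": [0,0,0],"turn": [0,0,0],"grip": 1}])

```text
clock: 2.7
ee_pos: [505.4, -242.0, 197.7]
tool_rot: [-3.138, 0.026, 0.001]
ft_force: [0.2, -0.0, 0.3]
grip_width: 85.4
```

```bash
python3 -c "
from s import *
info(489,-236,150)
c=ctrl.read_camera('wrist'); cv2.imwrite('pics/w1.png',c['img'][:,:,::-1])
P=cloud(c)
print('cam',c['xyz'])
q=P[(P[...,2]>79)&(np.hypot(P[...,0]-489,P[...,1]+236)<40)]; print('top',np.median(q,0),len(q),(q.min(0)+q.max(0))/2)
print('proj',proj(c,[[489,-236,85],[490,-234,10],[489,-236,64]]))
"
```

```text
t 2.7 tcp [ 505.4 -242.   197.7] w 85.4 F [ 0.2 -0.   0.3] yaw -0.017 tilt [-0.     0.004] go cm [-1.65 -0.55  4.77]
cam [ 505.84141646 -167.63250706  340.24157857]
top [ 478.64290268 -230.82481869  275.69369547] 19928 [ 488.47556162 -237.17461877  185.62476221]
proj [[258.80496046 196.57639013]
 [264.16078255 174.41293073]
 [260.25644951 189.92081401]]
```

View wrist.

View pics/w1.png

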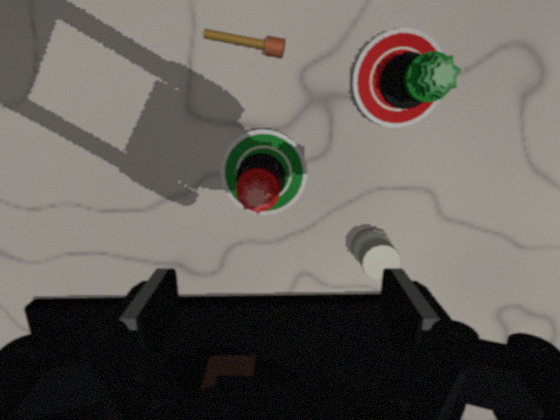

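The wrist view shows the red stone at about (258,188) on the green plate, whose centre is about (265,171). The white cylinder at (380,260) is clear of the fingers. I'll refine the holder axis from the wrist depth.

```bash
cat > w.py <<'E'
from h import *
def axis(x,y):
    """holder axis + plate from wrist cloud near x,y : plate hull circle, collar/stone mean"""
    c=ctrl.read_camera('wrist'); P=cloud(c); r=np.hypot(P[...,0]-x,P[...,1]-y)
    m=(r<55)&(P[...,2]>5)&(P[...,2]<15)
    if m.sum()>50: print('plate',circ(cv2.convexHull(P[m][:,:2].astype(np.float32))[:,0]).round(1),'z',np.median(P[m][:,2]).round(1))
    q=P[(r<40)&(P[...,2]>74)&(P[...,2]<95)]
    if len(q): print('stone top bbox mid',((q.min(0)+q.max(0))/2).round(1),'med',np.median(q,0).round(1),len(q),'zmax',q[:,2].max().round(1))
    g=P[(r<40)&(P[...,2]>20)&(P[...,2]<64)]
    if len(g)>30:
        f=lambda a:np.hypot(g[:,0]-a[0],g[:,1]-a[1])-18
        # start on far side from the camera
        print('grip axis',least_squares(f,[x,y],loss='soft_l1',f_scale=1.).x.round(1),len(g))
E
python3 -c "
from s import *; from w import axis
axis(489,-236); axis(617,-151)
"
```

```text
plate [ 489.7 -232.9   41.8] z 10.0
stone top bbox mid [ 487.1 -236.1   80.5] med [ 487.3 -234.9   81.1] 976 zmax 86.9
grip axis [ 486.9 -237. ] 635
plate [ 613.9 -149.7   41.9] z 10.0
stone top bbox mid [ 619.4 -151.2   80.5] med [ 616.7 -151.5   81.1] 1328 zmax 86.9
grip axis [ 620.  -151.2] 1196
```

Request:
drive_tool(plan=[{"travel": [-1.2,-0.4,0],"turn": [0,0,-0.017],"grip": 1},{"travel": [-0.6,-0.2,1],"turn": [0,0,0],"grip": 1},{"travel": [0,0,3],"turn": [0,0,0],"grip": 1},{"travel": [0,0,3],"turn": [0,0,0],"grip": 1},{"travel": [0,0,3],"turn": [0,0,0],"grip": 1},{"travel": [0,0,3],"turn": [0,0,0],"grip": 1},{"travel": [0,0,2],"turn": [0,0,0],"grip": 1},{"travel": [0,0,1],"turn": [0,0,0],"grip": 1},{"travel": [0,0,0],"turn": [0,0,0],"grip": 1},{"travel": [0,0,0],"turn": [0,0,0],"grip": 1}])

```text
clock: 4.1
ee_pos: [477.6, -239.2, 32.3]
tool_rot: [-3.14, 0.017, -0.0]
ft_force: [0.4, -0.5, 0.1]
grip_width: 85.1
```

```bash
python3 -c "
from s import *; from w import axis
info(487,-236,22)
"
```

```text
t 4.1 tcp [ 477.6 -239.2   32.3] w 85.1 F [ 0.4 -0.5  0.1] yaw -0.011 tilt [0.    0.002] go cm [ 0.94 -0.33  1.03]
```

Request:
drive_tool(plan=[{"travel": [0.8,-0.3,0.5],"turn": [0,0,0],"grip": 1},{"travel": [0,0,0.4],"turn": [0,0,0],"grip": 1},{"travel": [0,0,0],"turn": [0,0,0],"grip": 1},{"travel": [0,0,0],"turn": [0,0,0],"grip": -1},{"travel": [0,0,0],"turn": [0,0,0],"grip": -1},{"travel": [0,0,0],"turn": [0,0,0],"grip": -1},{"travel": [0,0,0],"turn": [0,0,0],"grip": -1},{"travel": [0,0,0],"turn": [0,0,0],"grip": -1},{"travel": [0,0,0],"turn": [0,0,0],"grip": -1},{"travel": [0,0,0],"turn": [0,0,0],"grip": -1}])

```text
clock: 5.35
ee_pos: [487.9, -237.0, 25.4]
tool_rot: [3.141, -0.017, 0.007]
ft_force: [0.7, 0.4, -0.4]
grip_width: 35.3
```

```bash
python3 -c "
from s import *; from w import axis
info(487,-236,150)
"
```

```text
t 5.35 tcp [ 487.9 -237.    25.4] w 35.3 F [ 0.7  0.4 -0.4] yaw -0.011 tilt [ 0.004 -0.001] go cm [ -0.04  -0.09 -12.46]
```

Request:
drive_tool(plan=[{"travel": [0,0,-0.8],"turn": [0,0,0],"grip": -1},{"travel": [0,0,-2],"turn": [0,0,0],"grip": -1},{"travel": [0,0,-3],"turn": [0,0,0],"grip": -1},{"travel": [0,0,-3],"turn": [0,0,0],"grip": -1},{"travel": [0,0,-2],"turn": [0,0,0],"grip": -1},{"travel": [0,-1,-1],"turn": [0,0,0],"grip": -1},{"travel": [-0.2,-2,0],"turn": [0,0,0],"grip": -1},{"travel": [-0.3,-3,0],"turn": [0,0,0],"grip": -1},{"travel": [-0.4,-3.5,0],"turn": [0,0,0],"grip": -1},{"travel": [-0.4,-3.5,0],"turn": [0,0,0],"grip": -1}])

```text
clock: 6.6
ee_pos: [471.5, -98.8, 143.4]
tool_rot: [-3.136, 0.021, 0.008]
ft_force: [-0.8, -0.3, -0.4]
grip_width: 34.8
```

```bash
python3 -c "
from s import *; from w import axis
info(460,13,130)
"
```

```text
t 6.6 tcp [471.5 -98.8 143.4] w 34.8 F [-0.8 -0.3 -0.4] yaw -0.013 tilt [-0.005  0.006] go cm [ -1.29 -11.15   1.42]
```

Request:
drive_tool(plan=[{"travel": [-0.4,-3.5,0],"turn": [0,0,0],"grip": -1},{"travel": [-0.3,-3,0],"turn": [0,0,0],"grip": -1},{"travel": [-0.2,-2,0.5],"turn": [0,0,0],"grip": -1},{"travel": [-0.1,-1.2,1],"turn": [0,0,0],"grip": -1},{"travel": [0,-0.5,1.5],"turn": [0,0,0],"grip": -1},{"travel": [0,0,2],"turn": [0,0,0],"grip": -1},{"travel": [0,0,2],"turn": [0,0,0],"grip": -1},{"travel": [0,0,1],"turn": [0,0,0],"grip": -1},{"travel": [0,0,0.3],"turn": [0,0,0],"grip": -1},{"travel": [0,0,0],"turn": [0,0,0],"grip": -1}])

```text
clock: 7.85
ee_pos: [451.7, 15.2, 47.7]
tool_rot: [-3.132, 0.011, 0.035]
ft_force: [0.1, 0.3, -0.4]
grip_width: 35.3
```

```bash
python3 -c "
from s import *; from w import axis
info(460,13,26)
"
```

```text
t 7.85 tcp [451.7  15.2  47.7] w 35.3 F [ 0.1  0.3 -0.4] yaw -0.007 tilt [-0.022  0.009] go cm [0.88 0.23 2.15]
```

```bash
cat >> s.py <<'E'
Mt=M.T@np.array([0,0,-1.]); print("level turn",np.round([-Mt[1],Mt[0]],3))
E
python3 -c "
from s import *"
```

```text
level turn [-0.009  0.022]
```

Request:
drive_tool(plan=[{"travel": [0.8,0.2,0.2],"turn": [-0.009,0.022,0],"grip": -1},{"travel": [0,0,0.5],"turn": [0,0,0],"grip": -1},{"travel": [0,0,0.5],"turn": [0,0,0],"grip": -1},{"travel": [0,0,0.4],"turn": [0,0,0],"grip": -1},{"travel": [0,0,0.2],"turn": [0,0,0],"grip": -1},{"travel": [0,0,0],"turn": [0,0,0],"grip": -1},{"travel": [0,0,0],"turn": [0,0,0],"grip": -1},{"travel": [0,0,0],"turn": [0,0,0],"grip": -1},{"travel": [0,0,0],"turn": [0,0,0],"grip": -1},{"travel": [0,0,0],"turn": [0,0,0],"grip": -1}])

```text
clock: 9.1
ee_pos: [462.1, 12.7, 30.5]
tool_rot: [3.141, -0.011, 0.01]
ft_force: [0.2, 0.0, -1.0]
grip_width: 35.0
```

```bash
python3 -c "
from s import *; from w import axis
info(460,13,26)
for n in ('wrist','scene'):
    c=ctrl.read_camera(n); cv2.imwrite('pics/p1%s.png'%n[0],c['img'][:,:,::-1])
"
```

```text
level turn [ 0.001 -0.006]
t 9.1 tcp [462.1  12.7  30.5] w 35.0 F [ 0.2  0.  -1. ] yaw -0.007 tilt [ 0.006 -0.001] go cm [-0.21 -0.03  0.45]
```

Request:
drive_tool(plan=[{"travel": [-0.2,0,0.2],"turn": [0,0,0],"grip": -1},{"travel": [0,0,0.2],"turn": [0,0,0],"grip": -1},{"travel": [0,0,0.1],"turn": [0,0,0],"grip": -1},{"travel": [0,0,0],"turn": [0,0,0],"grip": -1},{"travel": [0,0,0],"turn": [0,0,0],"grip": 0.0},{"travel": [0,0,0],"turn": [0,0,0],"grip": 1},{"travel": [0,0,0],"turn": [0,0,0],"grip": 1},{"travel": [0,0,0],"turn": [0,0,0],"grip": 1},{"travel": [0,0,0],"turn": [0,0,0],"grip": 1},{"travel": [0,0,0],"turn": [0,0,0],"grip": 1}])

```text
clock: 10.45
ee_pos: [460.7, 12.6, 26.0]
tool_rot: [3.14, -0.011, 0.012]
ft_force: [0.1, -0.2, -0.2]
grip_width: 85.2
```

```bash
python3 -c "
from s import *
info(460,13,150)
c=ctrl.read_camera('scene'); cv2.imwrite('pics/p2s.png',cv2.resize(c['img'][130:330,130:400,::-1],None,fx=2.5,fy=2.5))
"
```

```text
level turn [ 0.001 -0.008]
t 10.45 tcp [460.7  12.6  26. ] w 85.2 F [ 0.1 -0.2 -0.2] yaw -0.007 tilt [ 0.008 -0.001] go cm [  0.02  -0.03 -12.4 ]
```

View pics/p2s.png

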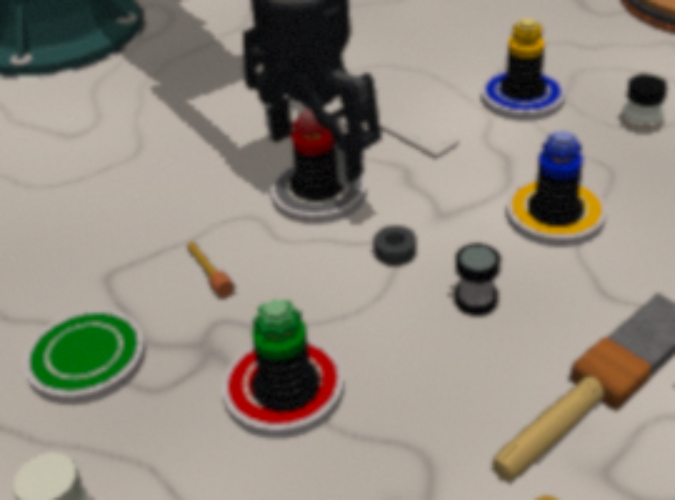

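In the crop, the red holder stands upright on the grey plate at about (318,170), between the open fingers, and the green station is empty. Next I'll lift and go to the green holder at (619.5, -151).

Request:
drive_tool(plan=[{"travel": [0,0,-1],"turn": [0,-0.008,0],"grip": 1},{"travel": [0,0,-3],"turn": [0,0,0],"grip": 1},{"travel": [0,0,-4],"turn": [0,0,0],"grip": 1},{"travel": [0,0,-3],"turn": [0,0,0],"grip": 1},{"travel": [1,1,-1],"turn": [0,0,0],"grip": 1},{"travel": [3,3,0],"turn": [0,0,0],"grip": 1},{"travel": [4,4.2,0],"turn": [0,0,0],"grip": 1},{"travel": [4,4.2,0],"turn": [0,0,0],"grip": 1},{"travel": [2,2.2,0],"turn": [0,0,0],"grip": 1},{"travel": [0.8,0.8,0],"turn": [0,0,0],"grip": 1}])

```text
clock: 11.75
ee_pos: [613.8, -145.9, 158.9]
tool_rot: [3.14, -0.006, 0.012]
ft_force: [-0.3, 0.9, -0.3]
grip_width: 85.3
```

```bash
python3 -c "
from s import *
info(619.5,-151.2,22)
"
```

```text
level turn [ 0.002 -0.007]
t 11.75 tcp [ 613.8 -145.9  158.9] w 85.3 F [-0.3  0.9 -0.3] yaw -0.004 tilt [ 0.007 -0.002] go cm [ 0.47  0.51 13.69]
```

Request:
drive_tool(plan=[{"travel": [0.2,0.2,0],"turn": [0,0,0],"grip": 1},{"travel": [0,0,1.5],"turn": [0,0,0],"grip": 1},{"travel": [0,0,3],"turn": [0,0,0],"grip": 1},{"travel": [0,0,3],"turn": [0,0,0],"grip": 1},{"travel": [0,0,2.5],"turn": [0,0,0],"grip": 1},{"travel": [0,0,1.5],"turn": [0,0,0],"grip": 1},{"travel": [0,0,0.7],"turn": [0,0,0],"grip": 1},{"travel": [0,0,0],"turn": [0,0,0],"grip": 1},{"travel": [0,0,0],"turn": [0,0,0],"grip": 1},{"travel": [0,0,0],"turn": [0,0,0],"grip": 1}])

```text
clock: 13.0
ee_pos: [613.4, -140.9, 33.9]
tool_rot: [3.141, 0.004, 0.012]
ft_force: [0.3, -0.6, -0.8]
grip_width: 85.3
```

```bash
python3 -c "
from s import *
info(619.5,-151.2,23)
"
```

```text
level turn [ 0.    -0.008]
t 13.0 tcp [ 613.4 -140.9   33.9] w 85.3 F [ 0.3 -0.6 -0.8] yaw 0.003 tilt [ 0.008 -0.   ] go cm [0.6  1.03 1.1 ]
```

Request:
drive_tool(plan=[{"travel": [0.55,0.95,0.4],"turn": [0,0,0],"grip": 1},{"travel": [0,0,0.5],"turn": [0,0,0],"grip": 1},{"travel": [0,0,0],"turn": [0,0,0],"grip": 1},{"travel": [0,0,0],"turn": [0,0,0],"grip": -1},{"travel": [0,0,0],"turn": [0,0,0],"grip": -1},{"travel": [0,0,0],"turn": [0,0,0],"grip": -1},{"travel": [0,0,0],"turn": [0,0,0],"grip": -1},{"travel": [0,0,0],"turn": [0,0,0],"grip": -1},{"travel": [0,0,0],"turn": [0,0,0],"grip": -1},{"travel": [0,0,0],"turn": [0,0,0],"grip": -1}])

```text
clock: 14.25
ee_pos: [620.3, -151.7, 25.8]
tool_rot: [3.14, 0.004, 0.016]
ft_force: [0.6, 0.3, -0.0]
grip_width: 35.5
```

```bash
python3 -c "
from s import *
info(619.5,-151.2,23)
info(490,-233.7,150)
"
```

```text
level turn [ 0.001 -0.01 ]
t 14.25 tcp [ 620.3 -151.7   25.8] w 35.5 F [ 0.6  0.3 -0. ] yaw 0.002 tilt [ 0.01  -0.001] go cm [-0.09 -0.05  0.28]
t 14.25 tcp [ 620.3 -151.7   25.8] w 35.5 F [ 0.6  0.3 -0. ] yaw 0.002 tilt [ 0.01  -0.001] go cm [-12.93   8.18 -12.54]
```

Request:
drive_tool(plan=[{"travel": [0,0,-0.8],"turn": [0,0,0],"grip": -1},{"travel": [0,0,-2],"turn": [0,-0.01,0],"grip": -1},{"travel": [0,0,-3],"turn": [0,0,0],"grip": -1},{"travel": [0,0,-3],"turn": [0,0,0],"grip": -1},{"travel": [0,0,-1.5],"turn": [0,0,0],"grip": -1},{"travel": [-1,0.6,-0.5],"turn": [0,0,0],"grip": -1},{"travel": [-2.5,1.6,0],"turn": [0,0,0],"grip": -1},{"travel": [-3.5,2.2,0],"turn": [0,0,0],"grip": -1},{"travel": [-2.8,1.8,0],"turn": [0,0,0],"grip": -1},{"travel": [-1.5,1,0],"turn": [0,0,0],"grip": -1}])

```text
clock: 15.5
ee_pos: [498.6, -224.3, 131.6]
tool_rot: [-3.138, -0.007, 0.022]
ft_force: [0.0, 0.0, -1.5]
grip_width: 35.4
```

```bash
python3 -c "
from s import *
info(490,-233.7,26)
"
```

```text
level turn [-0.004  0.014]
t 15.5 tcp [ 498.6 -224.3  131.6] w 35.4 F [ 0.   0.  -1.5] yaw 0.004 tilt [-0.014  0.004] go cm [-0.71  0.98 10.57]
```

Request:
drive_tool(plan=[{"travel": [-0.5,0.7,0],"turn": [0,0.014,0],"grip": -1},{"travel": [0,0.2,1],"turn": [0,0,0],"grip": -1},{"travel": [0,0,2],"turn": [0,0,0],"grip": -1},{"travel": [0,0,2.5],"turn": [0,0,0],"grip": -1},{"travel": [0,0,2],"turn": [0,0,0],"grip": -1},{"travel": [0,0,1],"turn": [0,0,0],"grip": -1},{"travel": [0,0,0.5],"turn": [0,0,0],"grip": -1},{"travel": [0,0,0],"turn": [0,0,0],"grip": -1},{"travel": [0,0,0],"turn": [0,0,0],"grip": -1},{"travel": [0,0,0],"turn": [0,0,0],"grip": -1}])

```text
clock: 16.75
ee_pos: [497.2, -231.8, 36.6]
tool_rot: [-3.136, -0.011, -0.007]
ft_force: [0.5, -0.3, -1.8]
grip_width: 35.4
```

```bash
python3 -c "
from s import *
info(490,-233.7,26)
"
```

```text
level turn [-0.006 -0.004]
t 16.75 tcp [ 497.2 -231.8   36.6] w 35.4 F [ 0.5 -0.3 -1.8] yaw 0.007 tilt [0.004 0.006] go cm [-0.73  0.19  1.06]
```

Request:
drive_tool(plan=[{"travel": [-0.65,0.2,0.2],"turn": [0,0,0],"grip": -1},{"travel": [0,0,0.3],"turn": [0,0,0],"grip": -1},{"travel": [0,0,0.3],"turn": [0,0,0],"grip": -1},{"travel": [0,0,0.15],"turn": [0,0,0],"grip": -1},{"travel": [0,0,0],"turn": [0,0,0],"grip": -1},{"travel": [0,0,0],"turn": [0,0,0],"grip": -1},{"travel": [0,0,0],"turn": [0,0,0],"grip": 0},{"travel": [0,0,0],"turn": [0,0,0],"grip": 1},{"travel": [0,0,0],"turn": [0,0,0],"grip": 1},{"travel": [0,0,0],"turn": [0,0,0],"grip": 1}])

```text
clock: 18.0
ee_pos: [491.7, -234.9, 28.8]
tool_rot: [-3.138, -0.011, -0.013]
ft_force: [0.6, -0.3, 0.1]
grip_width: 85.0
```

```bash
python3 -c "
from s import *
info(490,-233.7,26)
info(460,13,150)
"
```

```text
level turn [-0.003 -0.009]
t 18.0 tcp [ 491.7 -234.9   28.8] w 85.0 F [ 0.6 -0.3  0.1] yaw 0.007 tilt [0.009 0.003] go cm [-0.17 -0.12  0.28]
t 18.0 tcp [ 491.7 -234.9   28.8] w 85.0 F [ 0.6 -0.3  0.1] yaw 0.007 tilt [0.009 0.003] go cm [ -2.9  -24.85 -12.06]
```

Request:
drive_tool(plan=[{"travel": [0,0,-1],"turn": [0,-0.009,0],"grip": 1},{"travel": [0,0,-3],"turn": [0,0,0],"grip": 1},{"travel": [0,0,-4],"turn": [0,0,0],"grip": 1},{"travel": [0,0,-3],"turn": [0,0,0],"grip": 1},{"travel": [0,-2,-1],"turn": [0,0,0],"grip": 1},{"travel": [-0.5,-4,0],"turn": [0,0,0],"grip": 1},{"travel": [-0.7,-5,0],"turn": [0,0,0],"grip": 1},{"travel": [-0.7,-5,0],"turn": [0,0,0],"grip": 1},{"travel": [-0.6,-4,0],"turn": [0,0,0],"grip": 1},{"travel": [-0.3,-2,0],"turn": [0,0,0],"grip": 1}])

```text
clock: 19.25
ee_pos: [458.9, -3.9, 153.5]
tool_rot: [-3.134, -0.009, 0.008]
ft_force: [0.4, -1.4, -0.1]
grip_width: 85.1
```

```bash
python3 -c "
from s import *
from w import axis
info(460,13,30)
axis(460,13)
c=ctrl.read_camera('top'); cv2.imwrite('pics/t3.png',cv2.resize(c['img'][120:330,100:480,::-1],None,fx=2,fy=2))
"
```

```text
level turn [-0.008  0.005]
t 19.25 tcp [458.9  -3.9 153.5] w 85.1 F [ 0.4 -1.4 -0.1] yaw 0.006 tilt [-0.005  0.008] go cm [ 0.18 -1.59 12.36]
plate [459.7  14.4  41.8] z 10.0
stone top bbox mid [459.3  13.3  80.2] med [459.3  14.9  81.2] 1382 zmax 86.3
grip axis [459.4  12.5] 838
```

View pics/t3.png

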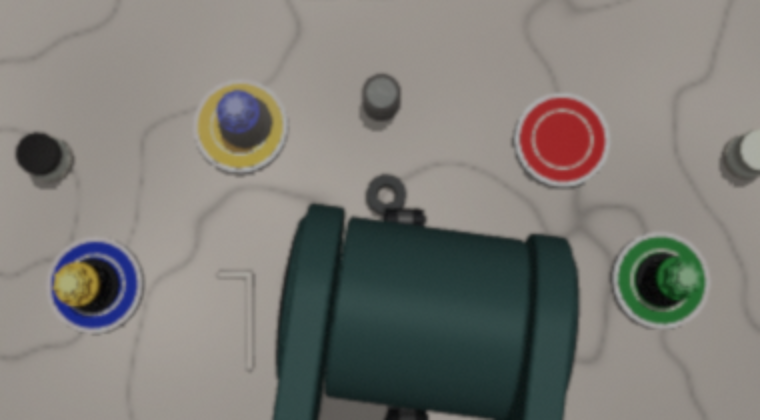

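The crop shows the green holder centred on the green plate at about (662,280), the red plate empty, and the magnifier still at (381,98). Next I'll pick red from grey.

Request:
drive_tool(plan=[{"travel": [0,-1.2,0],"turn": [0,0,0],"grip": 1},{"travel": [0,0,1.5],"turn": [0,0,0],"grip": 1},{"travel": [0,0,3],"turn": [0,0,0],"grip": 1},{"travel": [0,0,3],"turn": [0,0,0],"grip": 1},{"travel": [0,0,2.2],"turn": [0,0,0],"grip": 1},{"travel": [0,0,1.3],"turn": [0,0,0],"grip": 1},{"travel": [0,0,0.6],"turn": [0,0,0],"grip": 1},{"travel": [0,0,0],"turn": [0,0,0],"grip": 1},{"travel": [0,0,0],"turn": [0,0,0],"grip": 1},{"travel": [0,0,0],"turn": [0,0,0],"grip": 1}])

```text
clock: 20.6
ee_pos: [457.5, 7.0, 30.2]
tool_rot: [-3.135, -0.003, 0.012]
ft_force: [0.0, -0.4, 0.5]
grip_width: 85.6
```

```bash
python3 -c "
from s import *
info(459.5,13,24)
"
```

```text
level turn [-0.007  0.008]
t 20.6 tcp [457.5   7.   30.2] w 85.6 F [ 0.  -0.4  0.5] yaw 0.002 tilt [-0.008  0.007] go cm [ 0.21 -0.6   0.62]
```

Request:
drive_tool(plan=[{"travel": [0.2,-0.6,0.3],"turn": [0,0,0],"grip": 1},{"travel": [0,0,0.2],"turn": [0,0,0],"grip": 1},{"travel": [0,0,0],"turn": [0,0,0],"grip": 1},{"travel": [0,0,0],"turn": [0,0,0],"grip": -1},{"travel": [0,0,0],"turn": [0,0,0],"grip": -1},{"travel": [0,0,0],"turn": [0,0,0],"grip": -1},{"travel": [0,0,0],"turn": [0,0,0],"grip": -1},{"travel": [0,0,0],"turn": [0,0,0],"grip": -1},{"travel": [0,0,0],"turn": [0,0,0],"grip": -1},{"travel": [0,0,0],"turn": [0,0,0],"grip": -1}])

```text
clock: 21.85
ee_pos: [460.5, 13.5, 26.2]
tool_rot: [-3.135, -0.003, 0.008]
ft_force: [-0.5, 0.5, 0.6]
grip_width: 35.7
```

```bash
python3 -c "
from s import *
info(614,-150.3,150)
"
```

```text
level turn [-0.007  0.005]
t 21.85 tcp [460.5  13.5  26.2] w 35.7 F [-0.5  0.5  0.6] yaw 0.002 tilt [-0.005  0.007] go cm [ 15.25  16.34 -12.56]
```

Request:
drive_tool(plan=[{"travel": [0,0,-0.8],"turn": [0,0,0],"grip": -1},{"travel": [0,0,-2],"turn": [0,0,0],"grip": -1},{"travel": [0,0,-3],"turn": [0,0,0],"grip": -1},{"travel": [0,0,-3],"turn": [0,0,0],"grip": -1},{"travel": [0,0,-1.5],"turn": [0,0,0],"grip": -1},{"travel": [1,1,-0.5],"turn": [0,0,0],"grip": -1},{"travel": [2.5,2.7,0],"turn": [0,0,0],"grip": -1},{"travel": [3.5,3.7,0],"turn": [0,0,0],"grip": -1},{"travel": [3.2,3.5,0],"turn": [0,0,0],"grip": -1},{"travel": [2,2.2,0],"turn": [0,0,0],"grip": -1}])

```text
clock: 23.1
ee_pos: [584.8, -122.5, 130.3]
tool_rot: [-3.134, -0.008, 0.022]
ft_force: [0.0, 1.8, -1.9]
grip_width: 35.1
```

```bash
python3 -c "
from s import *
info(614,-150.3,26.5)
"
```

```text
level turn [-0.008  0.014]
t 23.1 tcp [ 584.8 -122.5  130.3] w 35.1 F [ 0.   1.8 -1.9] yaw 0.005 tilt [-0.014  0.007] go cm [ 3.05  2.87 10.32]
```

Request:
drive_tool(plan=[{"travel": [1.5,1.4,0],"turn": [-0.008,0.014,0],"grip": -1},{"travel": [0.8,0.9,0],"turn": [0,0,0],"grip": -1},{"travel": [0.2,0.3,1],"turn": [0,0,0],"grip": -1},{"travel": [0,0,2],"turn": [0,0,0],"grip": -1},{"travel": [0,0,2.5],"turn": [0,0,0],"grip": -1},{"travel": [0,0,2],"turn": [0,0,0],"grip": -1},{"travel": [0,0,1],"turn": [0,0,0],"grip": -1},{"travel": [0,0,0.4],"turn": [0,0,0],"grip": -1},{"travel": [0,0,0],"turn": [0,0,0],"grip": -1},{"travel": [0,0,0],"turn": [0,0,0],"grip": -1}])

```text
clock: 24.35
ee_pos: [608.2, -147.2, 33.8]
tool_rot: [-3.139, -0.012, 0.009]
ft_force: [0.6, 0.4, -1.0]
grip_width: 35.5
```

```bash
python3 -c "
from s import *
info(614,-150.3,26.5)
"
```

```text
level turn [-0.002  0.006]
t 24.35 tcp [ 608.2 -147.2   33.8] w 35.5 F [ 0.6  0.4 -1. ] yaw 0.007 tilt [-0.006  0.002] go cm [0.58 0.31 0.73]
```

Request:
drive_tool(plan=[{"travel": [0.5,0.3,0.2],"turn": [0,0.006,0],"grip": -1},{"travel": [0,0,0.3],"turn": [0,0,0],"grip": -1},{"travel": [0,0,0.2],"turn": [0,0,0],"grip": -1},{"travel": [0,0,0.1],"turn": [0,0,0],"grip": -1},{"travel": [0,0,0],"turn": [0,0,0],"grip": -1},{"travel": [0,0,0],"turn": [0,0,0],"grip": -1},{"travel": [0,0,0],"turn": [0,0,0],"grip": 0},{"travel": [0,0,0],"turn": [0,0,0],"grip": 1},{"travel": [0,0,0],"turn": [0,0,0],"grip": 1},{"travel": [0,0,0],"turn": [0,0,0],"grip": 1}])

```text
clock: 25.6
ee_pos: [615.5, -151.2, 28.2]
tool_rot: [-3.141, -0.011, -0.009]
ft_force: [-0.5, 0.5, 0.5]
grip_width: 85.0
```

```bash
python3 -c "
from s import *
info(614,-150.3,26.5)
info(630,130,150)
"
```

```text
level turn [-0.001 -0.006]
t 25.6 tcp [ 615.5 -151.2   28.2] w 85.0 F [-0.5  0.5  0.5] yaw 0.007 tilt [0.006 0.001] go cm [-0.15 -0.09  0.17]
t 25.6 tcp [ 615.5 -151.2   28.2] w 85.0 F [-0.5  0.5  0.5] yaw 0.007 tilt [0.006 0.001] go cm [  1.72 -28.11 -12.15]
```

Request:
drive_tool(plan=[{"travel": [0,0,-1],"turn": [0,0,0],"grip": 1},{"travel": [0,0,-3],"turn": [0,0,0],"grip": 1},{"travel": [0,0,-4],"turn": [0,0,0],"grip": 1},{"travel": [0,0,-3],"turn": [0,0,0],"grip": 1},{"travel": [0,-2,-1],"turn": [0,0,0],"grip": 1},{"travel": [0.3,-5,0],"turn": [0,0,0],"grip": 1},{"travel": [0.3,-5.5,0],"turn": [0,0,0],"grip": 1},{"travel": [0.3,-5.5,0],"turn": [0,0,0],"grip": 1},{"travel": [0.3,-4.5,0],"turn": [0,0,0],"grip": 1},{"travel": [0.2,-2.2,0],"turn": [0,0,0],"grip": 1}])

```text
clock: 26.85
ee_pos: [624.6, 108.2, 152.3]
tool_rot: [-3.137, -0.009, -0.004]
ft_force: [0.1, -0.3, -0.9]
grip_width: 85.6
```

```bash
python3 -c "
from s import *
from w import axis
info(629,130,30)
axis(629,130)
"
```

```text
level turn [-0.004 -0.003]
t 26.85 tcp [624.6 108.2 152.3] w 85.6 F [ 0.1 -0.3 -0.9] yaw 0.006 tilt [0.003 0.004] go cm [ 0.42 -2.13 12.24]
plate [626.6 136.5  41.8] z 10.0
stone top bbox mid [629.4 131.8  80.3] med [629.2 133.6  81.2] 1434 zmax 86.6
grip axis [629.4 131.2] 779
```

Request:
drive_tool(plan=[{"travel": [0.3,-1.5,0],"turn": [0,0,0],"grip": 1},{"travel": [0.1,-0.4,1.3],"turn": [0,0,0],"grip": 1},{"travel": [0,0,3],"turn": [0,0,0],"grip": 1},{"travel": [0,0,3],"turn": [0,0,0],"grip": 1},{"travel": [0,0,2.2],"turn": [0,0,0],"grip": 1},{"travel": [0,0,1.3],"turn": [0,0,0],"grip": 1},{"travel": [0,0,0.6],"turn": [0,0,0],"grip": 1},{"travel": [0,0,0],"turn": [0,0,0],"grip": 1},{"travel": [0,0,0],"turn": [0,0,0],"grip": 1},{"travel": [0,0,0],"turn": [0,0,0],"grip": 1}])

```text
clock: 28.15
ee_pos: [627.3, 130.4, 31.2]
tool_rot: [-3.136, -0.007, 0.0]
ft_force: [0.4, 0.9, 0.4]
grip_width: 85.3
```

```bash
python3 -c "
from s import *
info(629.4,131,24)
"
```

```text
level turn [-0.006  0.   ]
t 28.15 tcp [627.3 130.4  31.2] w 85.3 F [0.4 0.9 0.4] yaw 0.005 tilt [-0.     0.006] go cm [ 0.21 -0.05  0.72]
```

Request:
drive_tool(plan=[{"travel": [0.2,0,0.3],"turn": [0,0,0],"grip": 1},{"travel": [0,0,0.3],"turn": [0,0,0],"grip": 1},{"travel": [0,0,0],"turn": [0,0,0],"grip": 1},{"travel": [0,0,0],"turn": [0,0,0],"grip": -1},{"travel": [0,0,0],"turn": [0,0,0],"grip": -1},{"travel": [0,0,0],"turn": [0,0,0],"grip": -1},{"travel": [0,0,0],"turn": [0,0,0],"grip": -1},{"travel": [0,0,0],"turn": [0,0,0],"grip": -1},{"travel": [0,0,0],"turn": [0,0,0],"grip": -1},{"travel": [0,0,0],"turn": [0,0,0],"grip": -1}])

```text
clock: 29.4
ee_pos: [630.3, 130.7, 26.4]
tool_rot: [-3.136, -0.008, -0.004]
ft_force: [-0.9, -0.1, 0.8]
grip_width: 35.2
```

```bash
python3 -c "
from s import *
info(460,13.3,150)
"
```

```text
level turn [-0.006 -0.002]
t 29.4 tcp [630.3 130.7  26.4] w 35.2 F [-0.9 -0.1  0.8] yaw 0.005 tilt [0.002 0.006] go cm [-17.06  11.59 -12.47]
```

Request:
drive_tool(plan=[{"travel": [0,0,-0.8],"turn": [0,0,0],"grip": -1},{"travel": [0,0,-2],"turn": [0,0,0],"grip": -1},{"travel": [0,0,-3],"turn": [0,0,0],"grip": -1},{"travel": [0,0,-3],"turn": [0,0,0],"grip": -1},{"travel": [0,0,-1.5],"turn": [0,0,0],"grip": -1},{"travel": [-1.3,1,-0.5],"turn": [0,0,0],"grip": -1},{"travel": [-3,2,0],"turn": [0,0,0],"grip": -1},{"travel": [-4,2.7,0],"turn": [0,0,0],"grip": -1},{"travel": [-4,2.7,0],"turn": [0,0,0],"grip": -1},{"travel": [-2.5,1.6,0],"turn": [0,0,0],"grip": -1}])

```text
clock: 30.65
ee_pos: [473.5, 25.2, 136.5]
tool_rot: [-3.138, -0.01, 0.008]
ft_force: [0.7, -0.3, -1.6]
grip_width: 35.1
```

```bash
python3 -c "
from s import *
info(460,13.3,26.5)
"
```

```text
level turn [-0.004  0.005]
t 30.65 tcp [473.5  25.2 136.5] w 35.1 F [ 0.7 -0.3 -1.6] yaw 0.007 tilt [-0.005  0.004] go cm [-1.3   1.22 11.01]
```

Request:
drive_tool(plan=[{"travel": [-0.8,0.8,0],"turn": [-0.004,0.005,0],"grip": -1},{"travel": [0,0.2,1],"turn": [0,0,0],"grip": -1},{"travel": [0,0,2],"turn": [0,0,0],"grip": -1},{"travel": [0,0,2.5],"turn": [0,0,0],"grip": -1},{"travel": [0,0,2.2],"turn": [0,0,0],"grip": -1},{"travel": [0,0,1.3],"turn": [0,0,0],"grip": -1},{"travel": [0,0,0.6],"turn": [0,0,0],"grip": -1},{"travel": [0,0,0],"turn": [0,0,0],"grip": -1},{"travel": [0,0,0],"turn": [0,0,0],"grip": -1},{"travel": [0,0,0],"turn": [0,0,0],"grip": -1}])

```text
clock: 31.9
ee_pos: [466.1, 15.3, 34.5]
tool_rot: [-3.141, -0.01, -0.001]
ft_force: [-0.6, -0.1, -2.0]
grip_width: 35.0
```

```bash
python3 -c "
from s import *
info(460,13.3,26.5)
"
```

```text
level turn [-0.001 -0.001]
t 31.9 tcp [466.1  15.3  34.5] w 35.0 F [-0.6 -0.1 -2. ] yaw 0.006 tilt [0.001 0.001] go cm [-0.61  0.19  0.8 ]
```

Request:
drive_tool(plan=[{"travel": [-0.55,0.15,0.2],"turn": [0,0,0],"grip": -1},{"travel": [0,0,0.3],"turn": [0,0,0],"grip": -1},{"travel": [0,0,0.25],"turn": [0,0,0],"grip": -1},{"travel": [0,0,0.1],"turn": [0,0,0],"grip": -1},{"travel": [0,0,0],"turn": [0,0,0],"grip": -1},{"travel": [0,0,0],"turn": [0,0,0],"grip": -1},{"travel": [0,0,0],"turn": [0,0,0],"grip": 0},{"travel": [0,0,0],"turn": [0,0,0],"grip": 1},{"travel": [0,0,0],"turn": [0,0,0],"grip": 1},{"travel": [0,0,0],"turn": [0,0,0],"grip": 1}])

```text
clock: 33.15
ee_pos: [462.2, 13.4, 27.9]
tool_rot: [-3.141, -0.01, -0.01]
ft_force: [-0.7, -0.2, 0.5]
grip_width: 85.6
```

```bash
python3 -c "
from s import *
info(460,13.3,26.5)
info(485,260.5,150)
"
```

```text
level turn [-0.    -0.006]
t 33.15 tcp [462.2  13.4  27.9] w 85.6 F [-0.7 -0.2  0.5] yaw 0.006 tilt [0.006 0.   ] go cm [-0.22  0.    0.14]
t 33.15 tcp [462.2  13.4  27.9] w 85.6 F [-0.7 -0.2  0.5] yaw 0.006 tilt [0.006 0.   ] go cm [  2.51 -24.7  -12.18]
```

Next is the yellow holder, on the blue station.

Request:
drive_tool(plan=[{"travel": [0,0,-1],"turn": [0,0,0],"grip": 1},{"travel": [0,0,-3],"turn": [0,0,0],"grip": 1},{"travel": [0,0,-4],"turn": [0,0,0],"grip": 1},{"travel": [0,0,-3],"turn": [0,0,0],"grip": 1},{"travel": [0,-2,-1],"turn": [0,0,0],"grip": 1},{"travel": [0.5,-4,0],"turn": [0,0,0],"grip": 1},{"travel": [0.6,-5,0],"turn": [0,0,0],"grip": 1},{"travel": [0.6,-5,0],"turn": [0,0,0],"grip": 1},{"travel": [0.5,-4,0],"turn": [0,0,0],"grip": 1},{"travel": [0.2,-2,0],"turn": [0,0,0],"grip": 1}])

```text
clock: 34.4
ee_pos: [487.3, 238.7, 161.1]
tool_rot: [-3.14, -0.002, -0.028]
ft_force: [-0.1, -1.2, 0.3]
grip_width: 85.4
```

```bash
python3 -c "
from s import *
from w import axis
info(485,260,30)
axis(485,260)
c=ctrl.read_camera('scene'); cv2.imwrite('pics/p3s.png',cv2.resize(c['img'][110:330,110:430,::-1],None,fx=2.4,fy=2.4))
"
```

```text
level turn [-0.002 -0.018]
t 34.4 tcp [487.3 238.7 161.1] w 85.4 F [-0.1 -1.2  0.3] yaw 0.001 tilt [0.018 0.002] go cm [-0.45 -2.11 13.11]
plate [485.3 262.2  41.8] z 10.0
stone top bbox mid [484.6 263.5  80.3] med [484.3 265.1  81.1] 1342 zmax 86.6
grip axis [484.5 262.7] 734
```

View pics/p3s.png

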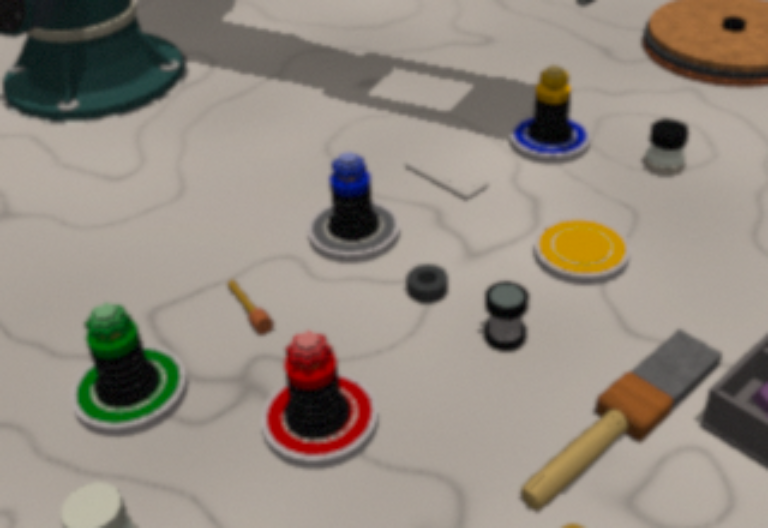

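The crop shows green on green at (130,365), red on red at (318,395) and blue on grey at (352,205), all upright. The yellow station is empty at (582,248), yellow is on blue at (551,115), and the magnifier hasn't moved.

Request:
drive_tool(plan=[{"travel": [0,-1.5,0.3],"turn": [0,-0.018,0],"grip": 1},{"travel": [-0.2,-0.4,1.6],"turn": [0,0,0],"grip": 1},{"travel": [0,0,3],"turn": [0,0,0],"grip": 1},{"travel": [0,0,3],"turn": [0,0,0],"grip": 1},{"travel": [0,0,2.4],"turn": [0,0,0],"grip": 1},{"travel": [0,0,1.5],"turn": [0,0,0],"grip": 1},{"travel": [0,0,0.6],"turn": [0,0,0],"grip": 1},{"travel": [0,0,0],"turn": [0,0,0],"grip": 1},{"travel": [0,0,0],"turn": [0,0,0],"grip": 1},{"travel": [0,0,0],"turn": [0,0,0],"grip": 1}])

```text
clock: 35.75
ee_pos: [484.9, 255.3, 31.6]
tool_rot: [-3.141, 0.005, 0.002]
ft_force: [0.1, 0.7, 0.3]
grip_width: 85.5
```

```bash
python3 -c "
from s import *
info(484.6,262,24)
"
```

```text
level turn [-0.     0.001]
t 35.75 tcp [484.9 255.3  31.6] w 85.5 F [0.1 0.7 0.3] yaw -0.003 tilt [-0.001  0.   ] go cm [-0.03 -0.67  0.76]
```

Request:
drive_tool(plan=[{"travel": [0,-0.65,0.3],"turn": [0,0,0],"grip": 1},{"travel": [0,0,0.3],"turn": [0,0,0],"grip": 1},{"travel": [0,0,0],"turn": [0,0,0],"grip": 1},{"travel": [0,0,0],"turn": [0,0,0],"grip": -1},{"travel": [0,0,0],"turn": [0,0,0],"grip": -1},{"travel": [0,0,0],"turn": [0,0,0],"grip": -1},{"travel": [0,0,0],"turn": [0,0,0],"grip": -1},{"travel": [0,0,0],"turn": [0,0,0],"grip": -1},{"travel": [0,0,0],"turn": [0,0,0],"grip": -1},{"travel": [0,0,0],"turn": [0,0,0],"grip": -1}])

```text
clock: 37.0
ee_pos: [485.7, 262.8, 26.6]
tool_rot: [-3.14, 0.004, -0.001]
ft_force: [0.4, 0.6, -0.6]
grip_width: 35.3
```

```bash
python3 -c "
from s import *
info(627,135.5,150)
"
```

```text
level turn [-0.002 -0.001]
t 37.0 tcp [485.7 262.8  26.6] w 35.3 F [ 0.4  0.6 -0.6] yaw -0.003 tilt [0.001 0.002] go cm [ 14.18  12.67 -12.35]
```

Request:
drive_tool(plan=[{"travel": [0,0,-0.8],"turn": [0,0,0],"grip": -1},{"travel": [0,0,-2],"turn": [0,0,0],"grip": -1},{"travel": [0,0,-3],"turn": [0,0,0],"grip": -1},{"travel": [0,0,-3],"turn": [0,0,0],"grip": -1},{"travel": [0,0,-1.5],"turn": [0,0,0],"grip": -1},{"travel": [1,1,-0.5],"turn": [0,0,0],"grip": -1},{"travel": [2.8,2.5,0],"turn": [0,0,0],"grip": -1},{"travel": [3.7,3.3,0],"turn": [0,0,0],"grip": -1},{"travel": [3.5,3,0],"turn": [0,0,0],"grip": -1},{"travel": [2.2,1.8,0],"turn": [0,0,0],"grip": -1}])

```text
clock: 38.25
ee_pos: [618.2, 140.2, 131.4]
tool_rot: [3.138, 0.001, -0.016]
ft_force: [-0.5, 0.4, -1.7]
grip_width: 35.3
```

```bash
python3 -c "
from s import *
info(627,135.3,27)
"
```

```text
level turn [0.003 0.01 ]
t 38.25 tcp [618.2 140.2 131.4] w 35.3 F [-0.5  0.4 -1.7] yaw 0.001 tilt [-0.01  -0.003] go cm [ 0.98  0.46 10.43]
```

Request:
drive_tool(plan=[{"travel": [0.7,0.2,0],"turn": [0,0.01,0],"grip": -1},{"travel": [0,0,1],"turn": [0,0,0],"grip": -1},{"travel": [0,0,2],"turn": [0,0,0],"grip": -1},{"travel": [0,0,2.5],"turn": [0,0,0],"grip": -1},{"travel": [0,0,2],"turn": [0,0,0],"grip": -1},{"travel": [0,0,1],"turn": [0,0,0],"grip": -1},{"travel": [0,0,0.5],"turn": [0,0,0],"grip": -1},{"travel": [0,0,0],"turn": [0,0,0],"grip": -1},{"travel": [0,0,0],"turn": [0,0,0],"grip": -1},{"travel": [0,0,0],"turn": [0,0,0],"grip": -1}])

```text
clock: 39.5
ee_pos: [620.2, 139.4, 33.0]
tool_rot: [3.138, 0.005, -0.014]
ft_force: [0.7, 0.6, -2.1]
grip_width: 35.0
```

```bash
python3 -c "
from s import *
info(627,135.3,27)
"
```

```text
level turn [0.003 0.009]
t 39.5 tcp [620.2 139.4  33. ] w 35.0 F [ 0.7  0.6 -2.1] yaw 0.003 tilt [-0.009 -0.003] go cm [0.68 0.41 0.59]
```

Request:
drive_tool(plan=[{"travel": [0.6,0.4,0.2],"turn": [0.003,0.009,0],"grip": -1},{"travel": [0,0,0.2],"turn": [0,0,0],"grip": -1},{"travel": [0,0,0.2],"turn": [0,0,0],"grip": -1},{"travel": [0,0,0.05],"turn": [0,0,0],"grip": -1},{"travel": [0,0,0],"turn": [0,0,0],"grip": -1},{"travel": [0,0,0],"turn": [0,0,0],"grip": -1},{"travel": [0,0,0],"turn": [0,0,0],"grip": 0},{"travel": [0,0,0],"turn": [0,0,0],"grip": 1},{"travel": [0,0,0],"turn": [0,0,0],"grip": 1},{"travel": [0,0,0],"turn": [0,0,0],"grip": 1}])

```text
clock: 40.75
ee_pos: [628.5, 135.1, 28.7]
tool_rot: [-3.141, -0.005, -0.008]
ft_force: [0.6, -0.3, 0.4]
grip_width: 85.4
```

```bash
python3 -c "
from s import *
info(627,135.3,27)
info(460,13.3,150)
"
```

```text
level turn [-0.    -0.005]
t 40.75 tcp [628.5 135.1  28.7] w 85.4 F [ 0.6 -0.3  0.4] yaw 0.003 tilt [0.005 0.001] go cm [-0.15 -0.02  0.16]
t 40.75 tcp [628.5 135.1  28.7] w 85.4 F [ 0.6 -0.3  0.4] yaw 0.003 tilt [0.005 0.001] go cm [-16.82  12.13 -12.23]
```

Now back to grey for the blue holder.

Request:
drive_tool(plan=[{"travel": [0,0,-1],"turn": [0,0,0],"grip": 1},{"travel": [0,0,-3],"turn": [0,0,0],"grip": 1},{"travel": [0,0,-4],"turn": [0,0,0],"grip": 1},{"travel": [0,0,-3],"turn": [0,0,0],"grip": 1},{"travel": [-1,1,-1],"turn": [0,0,0],"grip": 1},{"travel": [-3,2.2,0],"turn": [0,0,0],"grip": 1},{"travel": [-4,2.9,0],"turn": [0,0,0],"grip": 1},{"travel": [-4,2.9,0],"turn": [0,0,0],"grip": 1},{"travel": [-2.5,1.8,0],"turn": [0,0,0],"grip": 1},{"travel": [-1,0.6,0],"turn": [0,0,0],"grip": 1}])

```text
clock: 42.0
ee_pos: [464.5, 15.2, 150.7]
tool_rot: [3.14, 0.005, 0.003]
ft_force: [0.1, 0.2, 0.9]
grip_width: 85.4
```

```bash
python3 -c "
from s import *
from w import axis
info(460,13.3,30)
axis(460,13)
"
```

```text
level turn [ 0.002 -0.002]
t 42.0 tcp [464.5  15.2 150.7] w 85.4 F [0.1 0.2 0.9] yaw 0.003 tilt [ 0.002 -0.002] go cm [-0.47  0.17 12.07]
plate [459.7  14.5  41.8] z 10.0
stone top bbox mid [460.   14.4  80.2] med [460.3  16.8  81.2] 1351 zmax 86.5
grip axis [460.  14.] 1015
```

Request:
drive_tool(plan=[{"travel": [-0.1,0,0],"turn": [0,0,0],"grip": 1},{"travel": [0,0,1.3],"turn": [0,0,0],"grip": 1},{"travel": [0,0,3],"turn": [0,0,0],"grip": 1},{"travel": [0,0,3],"turn": [0,0,0],"grip": 1},{"travel": [0,0,2.2],"turn": [0,0,0],"grip": 1},{"travel": [0,0,1.3],"turn": [0,0,0],"grip": 1},{"travel": [0,0,0.5],"turn": [0,0,0],"grip": 1},{"travel": [0,0,0],"turn": [0,0,0],"grip": 1},{"travel": [0,0,0],"turn": [0,0,0],"grip": 1},{"travel": [0,0,0],"turn": [0,0,0],"grip": 1}])

```text
clock: 43.3
ee_pos: [467.5, 18.0, 31.7]
tool_rot: [3.141, 0.013, 0.004]
ft_force: [0.4, -0.3, 0.0]
grip_width: 85.4
```

```bash
python3 -c "
from s import *
info(460,13.5,24)
"
```

```text
level turn [ 0.001 -0.003]
t 43.3 tcp [467.5  18.   31.7] w 85.4 F [ 0.4 -0.3  0. ] yaw 0.008 tilt [ 0.003 -0.001] go cm [-0.75  0.44  0.76]
```

Request:
drive_tool(plan=[{"travel": [-0.7,0.4,0.3],"turn": [0,0,0],"grip": 1},{"travel": [0,0,0.3],"turn": [0,0,0],"grip": 1},{"travel": [0,0,0],"turn": [0,0,0],"grip": 1},{"travel": [0,0,0],"turn": [0,0,0],"grip": -1},{"travel": [0,0,0],"turn": [0,0,0],"grip": -1},{"travel": [0,0,0],"turn": [0,0,0],"grip": -1},{"travel": [0,0,0],"turn": [0,0,0],"grip": -1},{"travel": [0,0,0],"turn": [0,0,0],"grip": -1},{"travel": [0,0,0],"turn": [0,0,0],"grip": -1},{"travel": [0,0,0],"turn": [0,0,0],"grip": -1}])

```text
clock: 44.55
ee_pos: [460.9, 13.4, 26.6]
tool_rot: [3.141, 0.012, 0.009]
ft_force: [-0.2, -0.9, 0.1]
grip_width: 35.0
```

```bash
python3 -c "
from s import *
info(485.7,261,150)
"
```

```text
level turn [ 0.001 -0.005]
t 44.55 tcp [460.9  13.4  26.6] w 35.0 F [-0.2 -0.9  0.1] yaw 0.008 tilt [ 0.005 -0.001] go cm [  2.74 -24.72 -12.35]
```

Request:
drive_tool(plan=[{"travel": [0,0,-0.8],"turn": [0,0,0],"grip": -1},{"travel": [0,0,-2],"turn": [0,0,0],"grip": -1},{"travel": [0,0,-3],"turn": [0,0,0],"grip": -1},{"travel": [0,0,-3],"turn": [0,0,0],"grip": -1},{"travel": [0,0,-1.5],"turn": [0,0,0],"grip": -1},{"travel": [0.1,-1.5,-0.5],"turn": [0,0,0],"grip": -1},{"travel": [0.3,-3,0],"turn": [0,0,0],"grip": -1},{"travel": [0.4,-4,0],"turn": [0,0,0],"grip": -1},{"travel": [0.4,-4,0],"turn": [0,0,0],"grip": -1},{"travel": [0.4,-3.5,0],"turn": [0,0,0],"grip": -1}])

```text
clock: 45.8
ee_pos: [470.7, 179.9, 132.2]
tool_rot: [-3.141, -0.005, 0.012]
ft_force: [0.1, 0.0, -2.4]
grip_width: 35.2
```

```bash
python3 -c "
from s import *
info(485.7,261,27)
"
```

```text
level turn [-0.001  0.008]
t 45.8 tcp [470.7 179.9 132.2] w 35.2 F [ 0.1  0.  -2.4] yaw 0.003 tilt [-0.008  0.   ] go cm [ 1.61 -8.1  10.51]
```

Request:
drive_tool(plan=[{"travel": [0.6,-3,0],"turn": [0,0.008,0],"grip": -1},{"travel": [0.4,-2,0],"turn": [0,0,0],"grip": -1},{"travel": [0.2,-1.2,0.5],"turn": [0,0,0],"grip": -1},{"travel": [0.1,-0.5,1.5],"turn": [0,0,0],"grip": -1},{"travel": [0,0,2.5],"turn": [0,0,0],"grip": -1},{"travel": [0,0,2.3],"turn": [0,0,0],"grip": -1},{"travel": [0,0,1.3],"turn": [0,0,0],"grip": -1},{"travel": [0,0,0.6],"turn": [0,0,0],"grip": -1},{"travel": [0,0,0.2],"turn": [0,0,0],"grip": -1},{"travel": [0,0,0],"turn": [0,0,0],"grip": -1}])

```text
clock: 47.05
ee_pos: [476.3, 251.9, 30.0]
tool_rot: [3.137, 0.011, -0.023]
ft_force: [0.1, -0.7, -2.1]
grip_width: 35.3
```

```bash
python3 -c "
from s import *
info(485.7,261,27)
"
```

```text
level turn [0.004 0.015]
t 47.05 tcp [476.3 251.9  30. ] w 35.3 F [ 0.1 -0.7 -2.1] yaw 0.007 tilt [-0.015 -0.004] go cm [ 0.95 -0.91  0.28]
```

Request:
drive_tool(plan=[{"travel": [0.5,-0.5,-0.2],"turn": [0.004,0.015,0],"grip": -1},{"travel": [0.3,-0.3,0],"turn": [0,0,0],"grip": -1},{"travel": [0,0,0],"turn": [0,0,0],"grip": -1},{"travel": [0,0,0],"turn": [0,0,0],"grip": -1},{"travel": [0,0,0],"turn": [0,0,0],"grip": -1},{"travel": [0,0,0],"turn": [0,0,0],"grip": -1},{"travel": [0,0,0],"turn": [0,0,0],"grip": -1},{"travel": [0,0,0],"turn": [0,0,0],"grip": -1},{"travel": [0,0,0],"turn": [0,0,0],"grip": -1},{"travel": [0,0,0],"turn": [0,0,0],"grip": -1}])

```text
clock: 48.3
ee_pos: [486.2, 261.1, 34.2]
tool_rot: [-3.14, -0.011, -0.008]
ft_force: [-0.0, 1.1, -0.6]
grip_width: 35.1
```

```bash
python3 -c "
from s import *
info(485.7,261,27)
"
```

```text
level turn [-0.002 -0.005]
t 48.3 tcp [486.2 261.1  34.2] w 35.1 F [-0.   1.1 -0.6] yaw 0.007 tilt [0.005 0.002] go cm [-0.05  0.01  0.72]
```

Request:
drive_tool(plan=[{"travel": [0,0,0.25],"turn": [0,0,0],"grip": -1},{"travel": [0,0,0.25],"turn": [0,0,0],"grip": -1},{"travel": [0,0,0.2],"turn": [0,0,0],"grip": -1},{"travel": [0,0,0.05],"turn": [0,0,0],"grip": -1},{"travel": [0,0,0],"turn": [0,0,0],"grip": -1},{"travel": [0,0,0],"turn": [0,0,0],"grip": -1},{"travel": [0,0,0],"turn": [0,0,0],"grip": 0},{"travel": [0,0,0],"turn": [0,0,0],"grip": 1},{"travel": [0,0,0],"turn": [0,0,0],"grip": 1},{"travel": [0,0,0],"turn": [0,0,0],"grip": 1}])

```text
clock: 49.55
ee_pos: [487.3, 261.6, 27.7]
tool_rot: [-3.139, -0.011, -0.012]
ft_force: [-0.4, 0.3, 0.5]
grip_width: 85.5
```

Request:
drive_tool(plan=[{"travel": [0,0,-1],"turn": [0,0,0],"grip": 1},{"travel": [0,0,-3],"turn": [0,0,0],"grip": 1},{"travel": [0,0,-4],"turn": [0,0,0],"grip": 1},{"travel": [0,0,-4],"turn": [0,0,0],"grip": 1},{"travel": [0,1,-3],"turn": [0,0,0],"grip": 1},{"travel": [-3,1,-1],"turn": [0,0,0],"grip": 1},{"travel": [-4,0,0],"turn": [0,0,0],"grip": 1},{"travel": [-4,0,0],"turn": [0,0,0],"grip": 1},{"travel": [-2,0,0],"turn": [0,0,0],"grip": 1},{"travel": [0,0,0],"turn": [0,0,0],"grip": 1}])

```text
clock: 50.8
ee_pos: [354.1, 239.9, 199.8]
tool_rot: [-3.134, -0.01, -0.029]
ft_force: [-0.3, -0.3, 0.5]
grip_width: 85.4
```

```bash
python3 m.py; python3 -c "
from s import *
info(485.7,261,27)
for n in ('scene','top'):
    c=ctrl.read_camera(n); cv2.imwrite('pics/f%s.png'%n,c['img'][:,:,::-1])
"
```

```text
bench z top 0.15566860489184364
yellow_st top plate c [626.1 135.   41.7] z 10.4 | top [625.9 133.4  83.1] 152 87.9
yellow_st scene plate c [627.1 135.3  41.9] z 11.1 | top [630.1 131.4  83.3] 83 87.7
red_st top plate c [ 613.8 -150.7   41.8] z 10.5 | top [ 613.2 -152.2   83. ] 154 89.0
red_st scene plate c [ 614.2 -150.1   42. ] z 11.4 | top [ 617.1 -154.1   83. ] 142 87.5
green_st top plate c [ 489.8 -234.1   41.9] z 10.7 | top [ 489.2 -233.4   83.2] 169 88.8
green_st scene plate c [ 490.7 -233.6   41.9] z 11.5 | top [ 494.2 -235.7   83. ] 143 87.7
blue_st top plate c [484.9 260.6  41.7] z 10.1 | top [485.2 259.8  82.9] 162 87.5
blue_st scene plate c [486.3 261.1  42.1] z 11.0 | top [489.4 257.5  83. ] 50 87.7
grey_st top plate c [459.6  13.1  41.6] z 10.6 | top None 0 16.1
grey_st scene plate c [460.3  13.6  42.2] z 11.6 | top None 0 14.3
mag [649.   9.  44.] [648.3   9.4  44.4] 312
mag [649.   9.  44.] [651.5   7.   45.1] 225
level turn [-0.007 -0.018]
t 50.9 tcp [355.3 239.8 199.5] w 85.5 F [ 0.3 -0.1 -0. ] yaw 0.005 tilt [0.018 0.007] go cm [12.73 -1.92 17.5 ]
```

View pics/fscene.png

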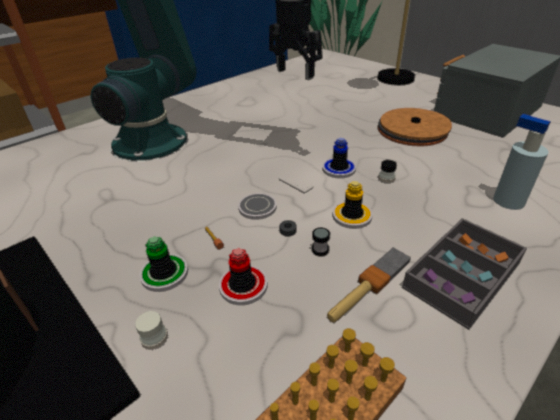

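View pics/ftop.png

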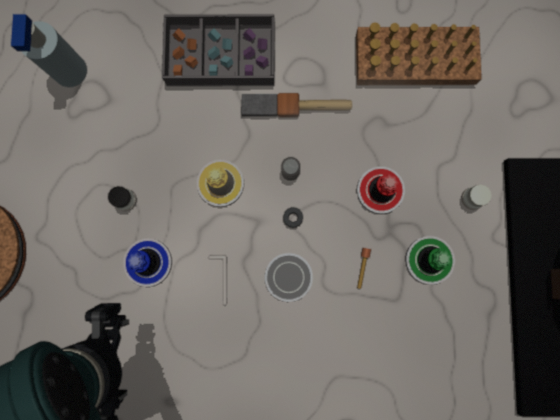

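In both views each holder stands upright on the station of its own colour:

| Holder | Scene pixel | Top pixel |
|---|---|---|
| Green | (162,265) | (430,260) |
| Red | (242,278) | (381,190) |
| Yellow | (352,208) | (220,183) |
| Blue | (340,162) | (148,263) |

The grey station is empty, the magnifier hasn't moved, and the gripper is clear.

```bash
python3 -c "
from workcell import ctrl
print(ctrl.hand_in())"
```

```text
the job is handed in; nothing more can be done
None
```

All four stone holders now stand upright on the station of their own colour, and the job is handed in; no verdict was reported. I made the two swaps in six moves: red went to grey, green to green and red to red, then blue to grey, yellow to yellow and blue to blue. The robot clock read about 51 s of the 128 s allowed.

- **Placing:** the top camera puts each stone within about 2 mm of its station's centre, against the 15 mm limit. The heights match holders standing on the plates.
- **Disagreement:** the scene camera reads the stones 4–5 mm off centre. It sees them from one side, so I trust the top view; both readings are within the limit.
- **Rest of the scene:** the grey station is empty, and the magnifier reads the same to 0.2 mm before and after. The gripper was open, clear and unloaded at hand-in.
- **Releases:** I opened the gripper with each holder about 1–3 mm above its plate, so each dropped slightly. None tipped.
- **Not measured:** I judged the tilt of the holders by eye from the pictures and the stone positions.

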